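# Set the shoe clearance with a feeler blade

## Robot

A 6-joint arm with a two-finger parallel gripper is mounted at the origin on a cart in front of the work surface, level with it; the furniture and walls round the work are solid. World frame = base frame: x ahead of the robot, y to its left, z up, the work surface at z = 0. Lengths are in mm, angles in rad, forces in N, time in s.
With the tool pointing down it reaches from about 300 to 775 mm from the base axis. Payload 14.6 kg.
Tool frame: the origin (TCP) lies midway between the tips of the shut fingers; the grasp point (between the pads) lies 19 mm behind it; z points along the fingers, y is the direction in which the jaws open and shut (so a half turn about z gives the same grasp; the last joint's range is limited). The gripper opens to 94 mm and grips with 3 to 60 N. Pads are 16 mm wide; open, the fingers measure 119 mm over their backs; the gripper's body (75 mm by 177 mm) begins 78 mm behind the grasp point.
Start: joints at [1.256, 0.3, 1.521, -0, 1.321, -0.067], TCP at [134.897, 533.19, 205.446] pointing down, gripper open.
Joint ranges: [-3.03, 3.03], [-0.79, 2.21], [0.23, 2.52], [-1.04, 4.18], [0, 3.07], [-2.55, 2.55]. Speed limits (rad/s): [2.22, 2.22, 2.57, 3.14, 3.14, 3.14].

## Interface

Orientations are given as [roll, pitch, yaw] about the fixed x, y, z axes, in that order (R = Rz(yaw) Ry(pitch) Rx(roll)).
In Python, from cell import manip gives the robot as it stands.
- The arm moves only by the tool play_rows, never from a script. Its argument "commands" is a list of rows, each an object of numbers: "x", "y", "z": the shift along the tool's x, y, z in m; "wx", "wy", "wz": the turn, a rotation vector about the tool's x, y, z in degrees; "grip": the opening, from 0 (shut) to 1 (fully open). In form: [{"x": .., "y": .., "z": .., "wx": .., "wy": .., "wz": .., "grip": ..}, ...]. A call has 1 to 20 rows; each row shifts and turns the commanded pose from where the row before left it, along the tool's axes as they then stand; what a row does not reach is not made up. A row lasts 1/8 s, in which the tool goes at most 62.5 mm and 10.7 degrees, less where a joint would pass 70% of its speed; a pose out of reach is approached as far as the arm can. A call is refused whole if a number of a shift passes 0.0625 or a number of a turn 10.7, either way. A call with a gripper value outside its range is refused whole. The fingers move at their own pace and stop on an object; "squeeze" is the grip in N (left out, the last holds). Time passes only in rows, so rows that do not move let the fingers close. It gives the time, the measured TCP pose, the force and the opening at its end, in the units of the state.
- manip.read_state(): the state, without advancing time (a new reading comes with each control period).
- manip.camera(name): name is "scene" or "top"; returns (picture, depth): 480x640x3 uint8, red, green, blue; 480x640 float32, mm along the optical axis (not along the pixel's ray), 0 where there is no reading.
- manip.camera_info(name): a dict with "intrinsics" (3x3 intrinsics, pixels), "camera_from_world" (4x4, takes a point from world to camera coordinates). Camera axes: x right, y up, looking along -z (the intrinsics and any distortion apply to the point x, -y, -z); pixel columns grow to the right and rows downward; lengths in mm; the calibration is good to about 2 mm. A picture is of the moment at which its call begins. camera_info takes no time and is no camera call.
- manip.sign_off(): hands the job in, once; it reports no verdict.
The state is a dict: "clock": time; "joints": joint angles; "qd": joint speeds; "effort": joint torques, N m; "eef_pos": TCP position; "eef_rot": TCP orientation; "wrist_force": force on the tool from outside, world axes, zero at the start; "moment": the same for the moment, N m; "finger_gap": finger opening in mm.
Only numpy, scipy, OpenCV 4.12 (cv2) and the standard library are available. Lean on these libraries where they do the work, as an engineer would, in place of code of your own. Each camera call takes 0.05 s, during which the arm holds its last target.

## Task

Pick up the black-handled feeler blade and slide it flat into the gap of the grey setting fixture, under the shoe, until its end meets the back stop. Then turn the screw's bar knob clockwise until the shoe just drags on the blade with a light pressure of about 8 N (a pull of about 5 N would draw it out), without ever clamping it hard. Leave the blade in the gap against the stop with that drag on it, let go, and leave the wrench, hex adapter and nut beside it where they are.

Things in the scene. Friction and masses are not known exactly. Their poses are not given: they have to be found in the camera images.
- feeler: Feeler blade, loose, about 70 g, 170 mm long: flat steel blade 20 mm wide, 4 mm thick, 110 mm long, then a black plastic handle 60 long, 22 wide, 24 mm high. Blade and handle share one flat underside, on which it lies. Origin: underside, middle of the blade's tip; own +x points from handle to tip. Balance point x -85 mm: it rests on the anvil by itself once fully in.
- feeler_handle (a point): Centre of the feeler's handle, 140 mm behind the tip, 12 mm above the underside; the handle is gripped from above across its 22 mm width (own y).
- fixture: Grey setting fixture, fixed: base plate 140 x 76 x 12 mm, steel anvil 40 mm wide with flat top 60 mm above the bench from own x -50 (open front) to +50 mm (face of the back column = stop), overhead arm 40 mm wide at 105 to 130 mm height, reaching forward to own x -10 mm. The blade enters towards own +x. Origin: underside, on the centre line. A blade fully in has its handle 10 mm clear of the anvil's front.
- stop (a point): On the anvil's top, centre line, at the back stop: where the middle of the blade tip's underside lies when home. Axes as the fixture's, +x = direction of insertion. A blade drawn a few mm to feel its drag may stay, or be pushed back, within 10 mm of the stop.
- screw_grip (a point): Grip point of the screw's dark steel bar knob above the overhead arm: on the vertical screw axis, 164 mm above the bench. The bar is 56 mm long (own x), 12 mm wide (own y; grip across this from above) and 26 mm high, from 148 to 174 mm above the bench. The point turns with the bar; the knob does not rise or sink.
- screw (a joint): Screw angle in rad, 0 to 2.4, growing clockwise seen from above; the shoe goes down 12 mm per rad (quick-lead thread). At 0 the bar's x lies along the fixture's x. It starts between 0 and 0.1. Turning takes 0.2 N m freely and 0.012 N m more per N of shoe pressure; it stays where it is left. The right setting lies 0.4 to 1.5 rad beyond the start.
- wrench: Bystander: steel combination wrench, 175 x 34 x 8 mm, lying flat at one side of the fixture (the feeler lies at the other). Origin: underside centre.
- hex_adapter: Bystander: plated hex adapter standing upright right (-y) and behind the fixture's middle, 51 x 44 x 94 mm. Origin: underside centre.
- big_nut: Bystander: large steel nut lying on the bench at the fixture's left (+y) side, 47 x 41 x 20 mm. Origin: underside centre.
- mouth (a point): Middle of the anvil's front edge, on its flat top, where the blade enters; axes as the fixture's. From here two guide cheeks 7 mm high form a lane to the stop, flared to about 28 mm at the front and 25.6 mm wide from 20 mm in. Force to draw the blade: under 0.5 N with no shoe on it, 3.3 to 6.6 N when set right (blade friction about 0.3 on each face).
- under_shoe (a point): Point on the screw axis at the level of a laid-in blade's top, 64 mm above the bench. Over it hangs the sprung, rubber-lined shoe (26 x 18 mm), 2.5 to 15 mm clear at the start. Its lining is worn by an unknown amount (+-5.5 mm), so the angle of first touch must be felt. Past it the shoe's pressure grows 2.6 N per mm = 31 N per rad of screw: 5.5 to 11 N is right (0.26 rad past touch is the middle), over 16 N spoils it.
Not all that is in view belongs to the job. Leave any green look-alike of the fixture alone.

How it is judged:
By the outcome, as a careful person would: the job done as asked, in the order asked, and still so for the second after the job is handed in, with the robot touching nothing.
It also fails if it takes over 72 s, if anything falls off the work surface, if the arm or the gripper's body presses on something with over 40 N, if the wrist force passes 120 N, or if a joint passes its speed limit or range.

## Working session

There is one attempt and no reset: what is moved stays moved. The work goes in short steps, Python scripts to look and compute and a tool call to move; the robot and the scene stay as the last step left them, time stands still between calls to the robot, and variables do not carry over. Pictures are saved under pics/ and viewed, and the job is handed in when it is done.

Besides the shell and the picture viewer there is one more tool, called after "Call:" as name(argument=value, ...), one argument or row to a line, values as JSON. play_rows: Moves the arm, as the interface text tells. Its arguments: {"type":"object","properties":{"commands":{"type":"array"},"squeeze":{"type":"number"}},"required":["commands"]}

```bash
ls; mkdir -p pics; cat > h.py <<'E'
import numpy as np, cv2
from cell import manip
def info(n):
    d=manip.camera_info(n); return np.array(d["intrinsics"]),np.array(d["camera_from_world"]),d
def proj(n,P):
    K,T,_=info(n); P=np.atleast_2d(P).astype(float); c=P@T[:3,:3].T+T[:3,3]
    q=np.c_[c[:,0],-c[:,1],-c[:,2]]@K.T; return q[:,:2]/q[:,2:]
def ray(n,uv,z):
    K,T,_=info(n); uv=np.atleast_2d(uv).astype(float)
    q=np.c_[uv,np.ones(len(uv))]@np.linalg.inv(K).T; d=np.c_[q[:,0],-q[:,1],-q[:,2]]@T[:3,:3]
    o=-T[:3,:3].T@T[:3,3]; return o+d*((z-o[2])/d[:,2:])
def cloud(n,dep):
    K,T,_=info(n); v,u=np.mgrid[:480,:640]
    q=np.stack([u,v,np.ones_like(u)],-1)@np.linalg.inv(K).T*dep[...,None]
    c=q*[1,-1,-1]; return (c-T[:3,3])@T[:3,:3]
E
python3 - <<'E'
from h import *
for n in("scene","top"):
    K,T,d=info(n); print(n,d); p,dep=manip.camera(n); cv2.imwrite(f"pics/{n}0.png",p[...,::-1]); np.savez(f"{n}0.npz",p=p,d=dep)
print(manip.read_state())
E
```

```text
pics
scene {'intrinsics': array([[498.87220772,   0.        , 322.93275772],
       [  0.        , 498.87220772, 238.11097379],
       [  0.        ,   0.        ,   1.        ]]), 'camera_from_world': array([[ 8.13319616e-01, -5.81743785e-01,  9.23966775e-03,
        -4.60443021e+02],
       [ 4.16299943e-01,  5.92964643e-01,  6.89265761e-01,
        -3.05261538e+02],
       [-4.06454869e-01, -5.56746891e-01,  7.24449680e-01,
        -1.08128464e+03],
       [ 0.00000000e+00,  0.00000000e+00,  0.00000000e+00,
         1.00000000e+00]])}
top {'intrinsics': array([[481.92351314,   0.        , 317.06636174],
       [  0.        , 481.92351314, 240.66630682],
       [  0.        ,   0.        ,   1.        ]]), 'camera_from_world': array([[ 2.40823638e-03, -9.99747131e-01,  2.23578522e-02,
        -1.80454779e+01],
       [ 9.96359894e-01,  4.30405589e-03,  8.51377568e-02,
        -5.82032852e+02],
       [-8.52124576e-02,  2.20714354e-02,  9.96118311e-01,
        -1.02252101e+03],
       [ 0.00000000e+00,  0.00000000e+00,  0.00000000e+00,
         1.00000000e+00]])}
{'clock': 0.1, 'joints': array([ 1.25640071e+00,  3.00390042e-01,  1.52149158e+00, -3.18403494e-05,
        1.32072586e+00, -6.65992696e-02]), 'qd': array([-0.00248022,  0.00125603, -0.00221088, -0.00025651, -0.00059808,
        0.00076799]), 'effort': array([ 1.73930071e-04, -5.32649374e+01, -3.53282189e+01,  7.09206867e-02,
        2.34274036e-02, -7.29376461e-05]), 'eef_pos': array([134.83625714, 532.97683015, 204.96865933]), 'eef_rot': array([-3.14057801e+00, -3.67639373e-05,  2.89380418e+00]), 'wrist_force': array([-0.2544474 , -0.21948318, -0.30789541]), 'moment': array([ 0.01623678,  0.00350907, -0.0004144 ]), 'finger_gap': 93.99448694133234}
```

View pics/scene0.png

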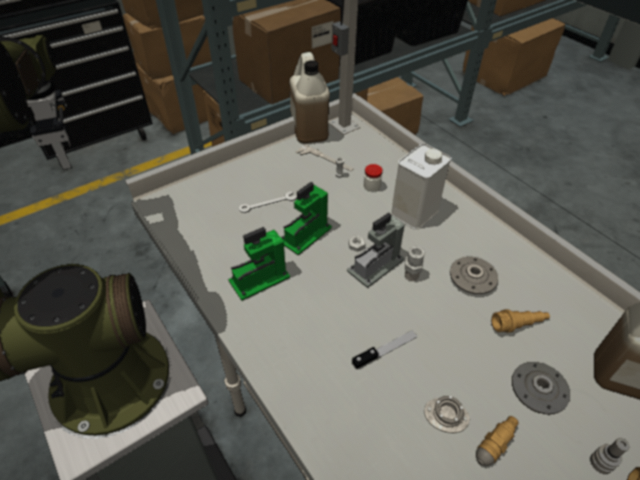

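View pics/top0.png

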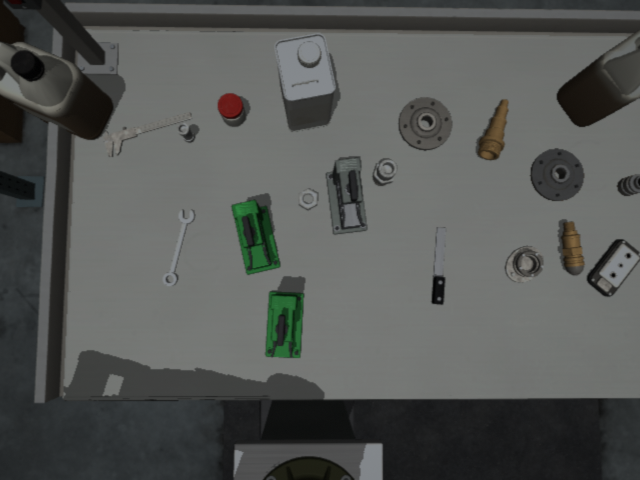

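The scene picture shows the grey fixture at about (380,250), the feeler at (385,350) and two green decoys. In the top view the fixture is at (347,195) and the feeler runs from its tip at (440,227) to its handle at (438,290).

```bash
python3 - <<'E'
from h import *
t=np.load("top0.npz");p=t["p"][...,::-1];d=t["d"]
a=cv2.resize(p[145:245,300:420],None,fx=6,fy=6,interpolation=cv2.INTER_CUBIC)[:600,:720]
cv2.imwrite("pics/fx.png",a)
a=cv2.resize(p[220:310,400:480],None,fx=6,fy=6,interpolation=cv2.INTER_CUBIC);cv2.imwrite("pics/fe.png",a)
C=cloud("top",d)
print("depth ok",(d>0).mean())
# feeler masks
g=p.astype(int).sum(2)/3
R=np.zeros_like(g,bool);R[222:312,425:455]=1
dark=R&(g<60); 
v,u=np.where(dark);print("handle",len(v),C[dark].mean(0),cv2.minAreaRect(np.c_[u,v].astype(np.float32)))
H=C[...,2]
for n,m in(("feel",R&(H>2.5)),):
    v,u=np.where(m);print(n,len(v),cv2.minAreaRect(np.c_[u,v].astype(np.float32)),np.percentile(H[m],[5,50,95]))
R=np.zeros_like(g,bool);R[145:240,322:372]=1
for lo,hi in((8,16),(50,75),(120,140),(165,185)):
    m=R&(H>lo)&(H<hi);P=C[m][:,:2].astype(np.float32);print(lo,hi,len(P),P.mean(0),cv2.minAreaRect(P),np.median(H[m]))
E
```

```text
depth ok 0.9959830729166667
handle 303 [ 477.34133662 -275.42318227   34.79876583] ((437.91375732421875, 289.79425048828125), (11.640824317932129, 27.93798065185547), 3.814074993133545)
feel 947 ((439.5, 266.5), (89.0, 29.0), 90.0) [ 2.68731744  5.2963732  26.36259462]
8 16 666 [654.4316  -72.29163] ((672.3150634765625, -81.44032287597656), (139.60845947265625, 75.93448638916016), 7.118671417236328) 12.119265592894795
50 75 521 [642.2319  -82.11213] ((673.0531616210938, -79.47657775878906), (126.00360870361328, 43.149147033691406), 8.960193634033203) 60.94581195851197
120 140 712 [700.4385  -76.38297] ((694.9445190429688, -78.91211700439453), (89.0228042602539, 50.385711669921875), 7.053697109222412) 129.79014885027175
165 185 192 [675.368   -80.86539] ((675.178955078125, -81.36672973632812), (53.678348541259766, 12.452925682067871), 5.564661979675293) 173.6766880419661
```

View pics/fx.png

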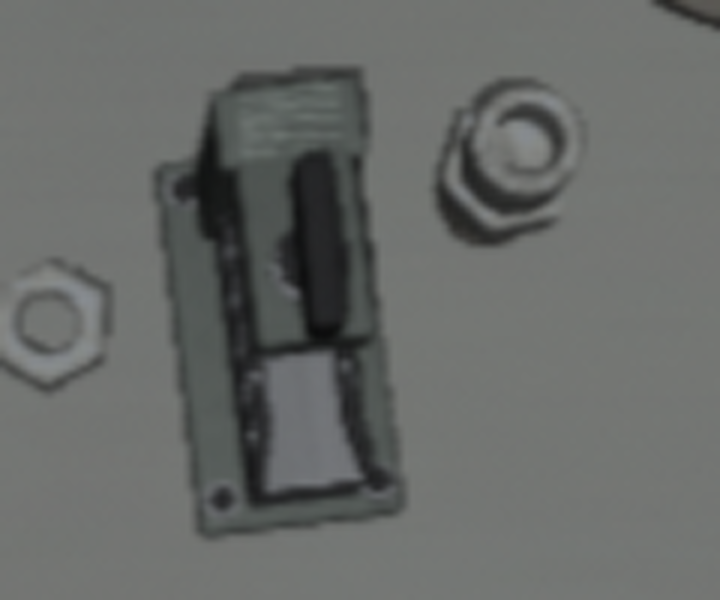

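View pics/fe.png

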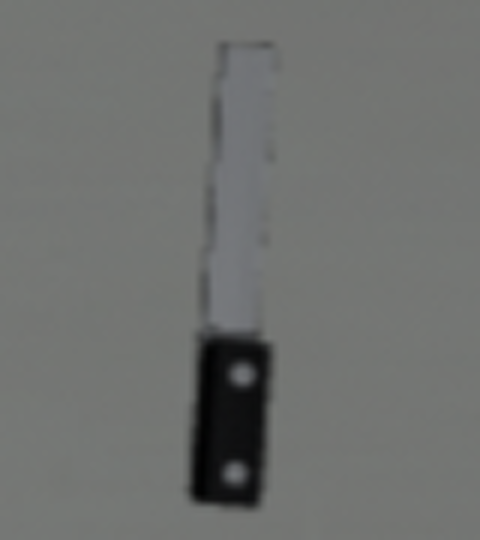

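```bash
python3 - <<'E'
from h import *
def rect(P):
    (c,(w,h),a)=cv2.minAreaRect(P[:,:2].astype(np.float32)); 
    if w<h: w,h,a=h,w,a-90
    return np.round([*c,w,h,a],2)
def clean(m):
    n,l,s,_=cv2.connectedComponentsWithStats(m.astype(np.uint8),connectivity=8)
    return l==1+np.argmax(s[1:,4])
for n in("top","scene"):
    t=np.load(n+"0.npz");d=t["d"];C=cloud(n,d);H=C[...,2]
    print(n,"bench z",np.median(H[(abs(C[...,0]-550)<40)&(abs(C[...,1]+180)<30)]))
    B=lambda x0,x1,y0,y1:(C[...,0]>x0)&(C[...,0]<x1)&(C[...,1]>y0)&(C[...,1]<y1)
    f=B(430,640,-320,-230); F=B(585,760,-135,-30)
    for nm,m in(("handle",f&(H>21)&(H<27)),("blade",f&(H>2)&(H<7)),("base",F&(H>8)&(H<16)),("anvil",F&(H>57)&(H<64)),("arm",F&(H>127)&(H<133)),("bar",F&(H>170)&(H<178))):
        m=clean(m); P=C[m]; print(nm,len(P),rect(P),"z",np.median(P[:,2]).round(1))
        x=P[:,:2]-P[:,:2].mean(0); w,V=np.linalg.eigh(x.T@x); a=V[:,1]*np.sign(V[0,1]); print("    pca",P[:,:2].mean(0).round(1),np.degrees(np.arctan2(a[1],a[0])).round(2))
    print("nut/adapter", C[(H>15)&B(640,740,-30,40)].mean(0).round(0), C[(H>80)&B(640,780,-190,-125)].mean(0).round(0))
E
```

```text
top bench z 0.19059944766403722
handle 237 [ 476.42 -282.02   59.02   22.44   -4.92] z 23.8
    pca [ 476.5 -281.7] -5.67
blade 395 [ 556.85 -286.63  121.31   30.35   -4.67] z 4.1
    pca [ 559.9 -288.4] -6.02
base 650 [672.35 -81.4  139.67  75.83   7.23] z 12.1
    pca [653.2 -71.3] 30.28
anvil 278 [635.   -87.52  47.52  32.41   6.29] z 60.0
    pca [633.7 -87.3] 7.15
arm 621 [694.15 -77.9   87.75  49.91   4.88] z 129.9
    pca [701.8 -76.7] 4.54
bar 180 [675.17 -81.17  53.66  12.15   5.17] z 173.8
    pca [675.5 -81.1] 5.4
nut/adapter [676.   4.  20.] [ 727. -160.   92.]
scene bench z -0.022456675164275876
handle 217 [ 475.24 -283.37   59.08   22.41   -6.27] z 24.1
    pca [ 475.2 -284.2] -5.16
blade 346 [ 573.55 -291.78  129.83   33.13   -7.53] z 4.2
    pca [ 567.6 -292.9] -5.71
base 396 [672.8  -86.73 141.82  75.08   4.62] z 12.2
    pca [ 657.7 -106. ] -7.92
anvil 269 [661.15 -88.45 103.12  41.2    3.04] z 60.2
    pca [647.7 -86.7] 5.46
arm 276 [694.83 -83.19  90.34  41.96   4.04] z 130.0
    pca [695.7 -87. ] 3.45
bar 87 [675.1  -83.25  55.72  11.77   4.03] z 174.1
    pca [674.9 -83.9] 5.66
nut/adapter [676.   1.  19.] [ 725. -165.   90.]
```

```bash
python3 - <<'E'
from h import *
for n in("top","scene"):
    t=np.load(n+"0.npz");d=t["d"];C=cloud(n,d);H=C[...,2]
    # long-side edges of base: z12 region; per x-slice extremes; yaw = +slope
    for nm,lo,hi,bx in(("base",9,15,(600,740,-135,-30)),("arm",126,133,(650,740,-120,-40)),("handle",20,27,(445,507,-320,-250)),("bar",168,178,(645,705,-100,-60)),("anvil",58,63,(622,655,-120,-60))):
        m=(H>lo)&(H<hi)&(C[...,0]>bx[0])&(C[...,0]<bx[1])&(C[...,1]>bx[2])&(C[...,1]<bx[3])
        P=C[m]; out=[]
        for f in(np.max,np.min):
            E=[]
            for x in np.arange(bx[0],bx[1],5):
                s=P[(P[:,0]>=x)&(P[:,0]<x+5)]
                if len(s)>2:
                    E.append((x+2.5,f(s[:,1])))
            E=np.array(E)
            if len(E)<4: continue
            k=np.polyfit(E[:,0],E[:,1],1)
            for _ in range(3):
                r=abs(E[:,1]-np.polyval(k,E[:,0])); E2=E[r<2.5]; k=np.polyfit(E2[:,0],E2[:,1],1)
            out+= [np.degrees(np.arctan(k[0])).round(2),np.polyval(k,np.mean(bx[:2])).round(1),len(E2)]
        print(n,nm,out)
p=np.load("scene0.npz")["p"][...,::-1]
cv2.imwrite("pics/fxs.png",cv2.resize(p[205:295,335:435],None,fx=6,fy=6,interpolation=cv2.INTER_CUBIC))
E
```

```text
top base [np.float64(6.91), np.float64(-44.7), 28, np.float64(6.69), np.float64(-119.2), 23]
top arm [np.float64(9.51), np.float64(-58.7), 13, np.float64(2.85), np.float64(-99.7), 15]
top handle [np.float64(-4.69), np.float64(-271.5), 12, np.float64(-5.93), np.float64(-291.9), 12]
top bar [np.float64(5.58), np.float64(-75.7), 12, np.float64(4.76), np.float64(-86.5), 12]
top anvil [np.float64(6.14), np.float64(-66.7), 6, np.float64(14.1), np.float64(-99.6), 5]
scene base [np.float64(-13.57), np.float64(-93.6), 5, np.float64(7.1), np.float64(-121.4), 27]
scene arm [np.float64(10.3), np.float64(-75.7), 5, np.float64(2.41), np.float64(-102.1), 17]
scene handle [np.float64(-4.82), np.float64(-273.5), 12, np.float64(-5.11), np.float64(-294.4), 12]
scene bar [np.float64(4.05), np.float64(-78.8), 12, np.float64(3.78), np.float64(-88.5), 12]
scene anvil [np.float64(5.58), np.float64(-71.5), 6, np.float64(2.86), np.float64(-106.2), 4]
```

View pics/fxs.png

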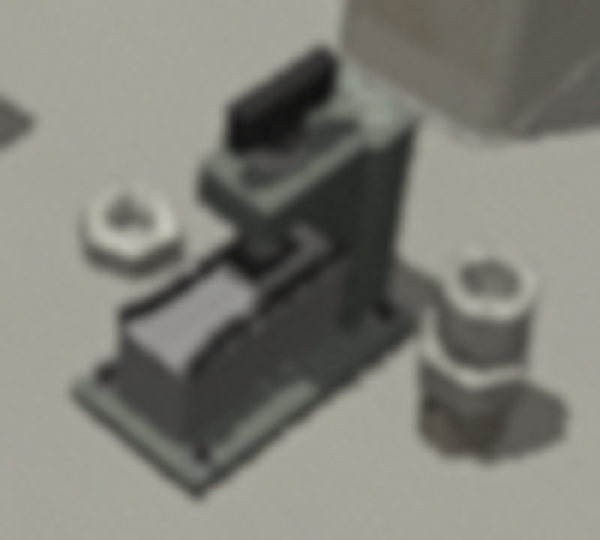

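Call:
play_rows(
  commands=[
    {"wz": -9.0, "grip": 0.5},
    {"x": -0.0218, "y": -0.0411},
    {"x": -0.0218, "y": -0.0411},
    {"x": -0.0218, "y": -0.0411},
    {"x": -0.0218, "y": -0.0411},
    {"x": -0.0218, "y": -0.0411},
    {"x": -0.0218, "y": -0.0411},
    {"x": -0.0218, "y": -0.0411},
    {"x": -0.0218, "y": -0.0411},
    {"x": -0.0218, "y": -0.0411},
    {"x": -0.0218, "y": -0.0411},
    {"x": -0.0218, "y": -0.0411},
    {"x": -0.0218, "y": -0.0411},
    {"x": -0.0218, "y": -0.0411},
    {"x": -0.0218, "y": -0.0411},
    {"x": -0.0218, "y": -0.0411},
    {"x": -0.0218, "y": -0.0411},
    {"x": -0.0218, "y": -0.0411},
    {"x": -0.0218, "y": -0.0411},
    {"x": -0.0218, "y": -0.0411},
  ],
)

```text
$.commands[0]: bad value
```

```bash
cat >> h.py <<'E'
def go(x,y,yawdeg,z=None):
    s=manip.read_state(); p=s["eef_pos"]; from scipy.spatial.transform import Rotation as Ro
    R=Ro.from_euler("xyz",s["eef_rot"]).as_matrix()
    yaw=np.degrees(s["eef_rot"][2]); dw=(yawdeg-yaw+180)%360-180
    psi=np.radians(yawdeg); A=np.array([[np.cos(psi),np.sin(psi),0],[np.sin(psi),-np.cos(psi),0],[0,0,-1]])
    d=np.array([x,y,p[2] if z is None else z])-p
    print("t",s["clock"],"pos",p.round(2),"rot",np.degrees(s["eef_rot"]).round(2),"gap",round(s["finger_gap"],1),"F",np.round(s["wrist_force"],2),"M",np.round(s["moment"],3))
    print(" wz",round(-dw,2)," shift after turn (mm)",(A@d).round(1)," shift now",(R.T@d).round(1))
E
python3 -c "
from h import *
go(476,-282.7,174.8,4)"
```

```text
t 0.1 pos [134.84 532.98 204.97] rot [-179.94   -0.    165.8 ] gap 94.0 F [-0.25 -0.22 -0.31] M [ 0.016  0.004 -0.   ]
 wz -9.0  shift after turn (mm) [-413.7 -781.4  201. ]  shift now [-530.8 -706.9  201.7]
```

Call:
play_rows(
  commands=[
    {"x": 0, "y": 0, "z": 0, "wx": 0, "wy": 0, "wz": -9.0, "grip": 0.5},
    {"x": -0.0218, "y": -0.0411, "z": 0, "wx": 0, "wy": 0, "wz": 0, "grip": 0.5},
    {"x": -0.0218, "y": -0.0411, "z": 0, "wx": 0, "wy": 0, "wz": 0, "grip": 0.5},
    {"x": -0.0218, "y": -0.0411, "z": 0, "wx": 0, "wy": 0, "wz": 0, "grip": 0.5},
    {"x": -0.0218, "y": -0.0411, "z": 0, "wx": 0, "wy": 0, "wz": 0, "grip": 0.5},
    {"x": -0.0218, "y": -0.0411, "z": 0, "wx": 0, "wy": 0, "wz": 0, "grip": 0.5},
    {"x": -0.0218, "y": -0.0411, "z": 0, "wx": 0, "wy": 0, "wz": 0, "grip": 0.5},
    {"x": -0.0218, "y": -0.0411, "z": 0, "wx": 0, "wy": 0, "wz": 0, "grip": 0.5},
    {"x": -0.0218, "y": -0.0411, "z": 0, "wx": 0, "wy": 0, "wz": 0, "grip": 0.5},
    {"x": -0.0218, "y": -0.0411, "z": 0, "wx": 0, "wy": 0, "wz": 0, "grip": 0.5},
    {"x": -0.0218, "y": -0.0411, "z": 0, "wx": 0, "wy": 0, "wz": 0, "grip": 0.5},
    {"x": -0.0218, "y": -0.0411, "z": 0, "wx": 0, "wy": 0, "wz": 0, "grip": 0.5},
    {"x": -0.0218, "y": -0.0411, "z": 0, "wx": 0, "wy": 0, "wz": 0, "grip": 0.5},
    {"x": -0.0218, "y": -0.0411, "z": 0, "wx": 0, "wy": 0, "wz": 0, "grip": 0.5},
    {"x": -0.0218, "y": -0.0411, "z": 0, "wx": 0, "wy": 0, "wz": 0, "grip": 0.5},
    {"x": -0.0218, "y": -0.0411, "z": 0, "wx": 0, "wy": 0, "wz": 0, "grip": 0.5},
    {"x": -0.0218, "y": -0.0411, "z": 0, "wx": 0, "wy": 0, "wz": 0, "grip": 0.5},
    {"x": -0.0218, "y": -0.0411, "z": 0, "wx": 0, "wy": 0, "wz": 0, "grip": 0.5},
    {"x": -0.0218, "y": -0.0411, "z": 0, "wx": 0, "wy": 0, "wz": 0, "grip": 0.5},
    {"x": -0.0218, "y": -0.0411, "z": 0, "wx": 0, "wy": 0, "wz": 0, "grip": 0.5},
  ],
)

```text
clock: 2.6
eef_pos: [476.9, -283.5, 205.1]
eef_rot: [3.141, -0.0, 3.051]
wrist_force: [0.6, -0.2, 0.1]
finger_gap: 46.7
```

```bash
python3 -c "
from h import *
go(476,-282.7,174.8,4)"
```

```text
t 2.6 pos [ 476.95 -283.47  205.08] rot [ 1.7998e+02 -3.0000e-02  1.7480e+02] gap 46.7 F [ 0.64 -0.21  0.11] M [ 0.041  0.042 -0.035]
 wz -0.0  shift after turn (mm) [  1.    0.7 201.1]  shift now [  0.9   0.6 201.1]
```

Call:
play_rows(
  commands=[
    {"x": 0.001, "y": 0.0006, "z": 0.045, "wx": 0, "wy": 0, "wz": 0, "grip": 0.5},
    {"x": 0, "y": 0, "z": 0.045, "wx": 0, "wy": 0, "wz": 0, "grip": 0.5},
    {"x": 0, "y": 0, "z": 0.045, "wx": 0, "wy": 0, "wz": 0, "grip": 0.5},
    {"x": 0, "y": 0, "z": 0.04, "wx": 0, "wy": 0, "wz": 0, "grip": 0.5},
    {"x": 0, "y": 0, "z": 0.016, "wx": 0, "wy": 0, "wz": 0, "grip": 0.5},
    {"x": 0, "y": 0, "z": 0.01, "wx": 0, "wy": 0, "wz": 0, "grip": 0.5},
    {"x": 0, "y": 0, "z": 0, "wx": 0, "wy": 0, "wz": 0, "grip": 0.5},
    {"x": 0, "y": 0, "z": 0, "wx": 0, "wy": 0, "wz": 0, "grip": 0.2},
    {"x": 0, "y": 0, "z": 0, "wx": 0, "wy": 0, "wz": 0, "grip": 0.15},
    {"x": 0, "y": 0, "z": 0, "wx": 0, "wy": 0, "wz": 0, "grip": 0.15},
    {"x": 0, "y": 0, "z": 0, "wx": 0, "wy": 0, "wz": 0, "grip": 0.15},
  ],
  squeeze=20,
)

```text
clock: 3.98
eef_pos: [476.0, -281.5, 5.0]
eef_rot: [-3.141, 0.001, 3.051]
wrist_force: [-0.7, -0.3, 6.3]
finger_gap: 22.0
```

```bash
python3 -c "
from h import *
go(476,-282.7,174.8,64)"
```

```text
t 3.975 pos [ 475.97 -281.52    4.99] rot [-1.7997e+02  4.0000e-02  1.7481e+02] gap 22.0 F [-0.73 -0.32  6.26] M [0.108 0.258 0.016]
 wz 0.01  shift after turn (mm) [ -0.1  -1.2 -59. ]  shift now [ -0.2  -1.2 -59. ]
```

Call:
play_rows(
  commands=[
    {"x": 0, "y": 0, "z": -0.02, "wx": 0, "wy": 0, "wz": 0, "grip": 0.15},
    {"x": 0, "y": 0, "z": -0.035, "wx": 0, "wy": 0, "wz": 0, "grip": 0.15},
    {"x": 0, "y": 0, "z": -0.035, "wx": 0, "wy": 0, "wz": -6, "grip": 0.15},
    {"x": 0, "y": 0, "z": 0, "wx": 0, "wy": 0, "wz": -6, "grip": 0.15},
  ],
)

```text
clock: 4.47
eef_pos: [476.7, -282.0, 97.0]
eef_rot: [-3.139, 0.003, -3.019]
wrist_force: [0.8, -0.2, -1.0]
finger_gap: 21.7
```

```bash
python3 -c "
from h import *
go(468.9,-106.3,186.8,85)"
```

```text
t 4.475 pos [ 476.66 -281.95   97.03] rot [-179.84    0.18 -173.  ] gap 21.7 F [ 0.75 -0.16 -0.99] M [ 0.011  0.086 -0.003]
 wz 0.2  shift after turn (mm) [-13.1 175.3  12. ]  shift now [-13.7 175.3  11.6]
```

Call:
play_rows(
  commands=[
    {"x": -0.002, "y": 0.025, "z": 0, "wx": 0, "wy": 0, "wz": 0.2, "grip": 0.15},
    {"x": -0.002, "y": 0.035, "z": 0, "wx": 0, "wy": 0, "wz": 0, "grip": 0.15},
    {"x": -0.002, "y": 0.035, "z": 0.003, "wx": 0, "wy": 0, "wz": 0, "grip": 0.15},
    {"x": -0.002, "y": 0.035, "z": 0.003, "wx": 0, "wy": 0, "wz": 0, "grip": 0.15},
    {"x": -0.002, "y": 0.03, "z": 0.003, "wx": 0, "wy": 0, "wz": 0, "grip": 0.15},
    {"x": -0.003, "y": 0.015, "z": 0.003, "wx": 0, "wy": 0, "wz": 0, "grip": 0.15},
    {"x": 0, "y": 0, "z": 0, "wx": 0, "wy": 0, "wz": 0, "grip": 0.15},
    {"x": 0, "y": 0, "z": 0, "wx": 0, "wy": 0, "wz": 0, "grip": 0.15},
  ],
)

```text
clock: 5.48
eef_pos: [468.6, -106.8, 82.5]
eef_rot: [-3.141, 0.0, -3.027]
wrist_force: [0.5, 0.0, -0.6]
finger_gap: 22.1
```

```bash
cat > look.py <<'E'
from h import *
import sys
k=sys.argv[1]
go(468.9,-106.3,186.8,85)
for n,(u0,u1,v0,v1) in(("top",(300,420,140,300)),("scene",(290,450,200,320))):
    p,d=manip.camera(n); np.savez(f"{n}{k}.npz",p=p,d=d)
    f=min(800/(u1-u0),600/(v1-v0)); cv2.imwrite(f"pics/{n}{k}.png",cv2.resize(p[v0:v1,u0:u1,::-1],None,fx=f,fy=f,interpolation=cv2.INTER_CUBIC))
E
python3 look.py 1
```

```text
t 5.475 pos [ 468.57 -106.78   82.51] rot [-179.99    0.   -173.43] gap 22.1 F [ 0.55  0.   -0.55] M [-0.007  0.007 -0.007]
 wz -0.23  shift after turn (mm) [-0.4  0.4 -2.5]  shift now [-0.4  0.4 -2.5]
```

View pics/top1.png

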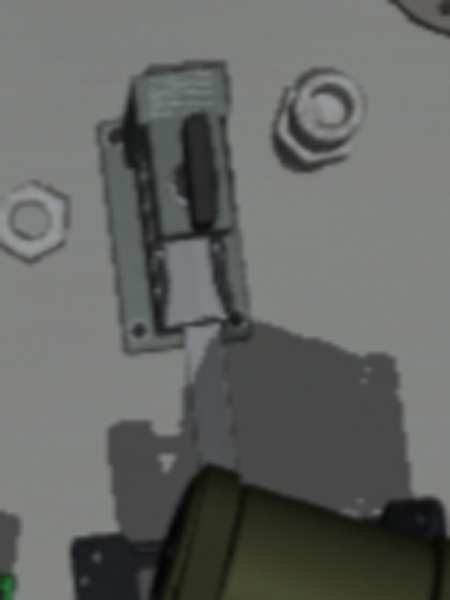

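View pics/scene1.png

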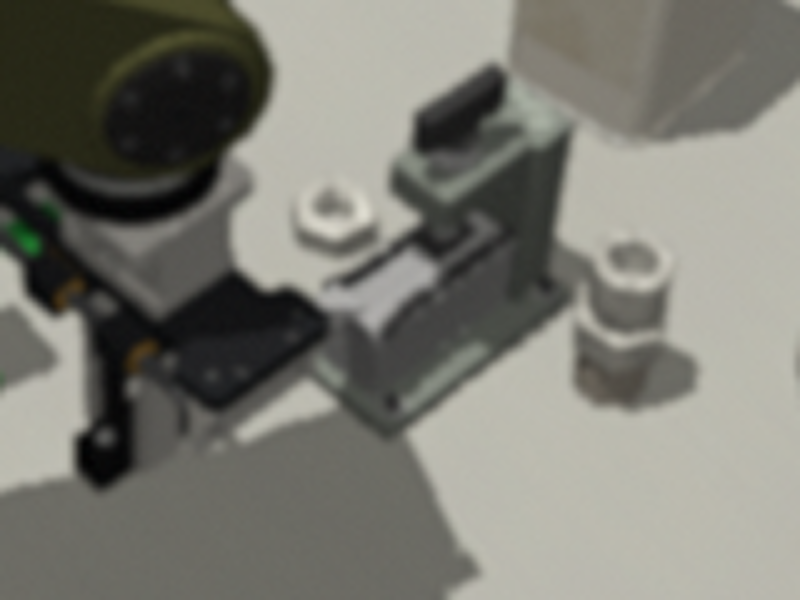

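```bash
python3 - <<'E'
from h import *
t=np.load("top1.npz");d=t["d"];C=cloud("top",d);H=C[...,2]
P=C[(H>77)&(H<86)&(abs(C[...,1]+92)<40)&(C[...,0]>520)&(C[...,0]<640)]
print(np.median(P[:,2]),P[:,0].max())
E=[]
for x in np.arange(540,606,4):
    s=P[(P[:,0]>=x)&(P[:,0]<x+4)]; 
    if len(s)>2: E.append((x+2,s[:,1].min(),s[:,1].max()))
E=np.array(E); 
for k in(1,2):print(np.degrees(np.arctan(np.polyfit(E[:,0],E[:,k],1)[0])),np.polyval(np.polyfit(E[:,0],E[:,k],1),600))
print("expected tip", 468.6+140*np.cos(np.radians(6.57)),-106.8+140*np.sin(np.radians(6.57)))
# anvil lane by intensity at z=60
g=t["p"].astype(int).sum(2)/3
for v in range(204,226,3):
    r=g[v,335:368]; print(v,r.astype(int).tolist())
print(ray("top",[[335,v] for v in range(204,226,3)],60).round(1)[:,:2].tolist(), ray("top",[[336,215]],60)-ray("top",[[335,215]],60))
E
```

```text
81.49739262944522 608.3697110559199
6.791070366216783 -100.30742938014683
6.222583043890997 -81.98208526748259
expected tip 607.6805934531337 -90.78161916034779
204 [97, 96, 81, 53, 46, 49, 41, 43, 53, 67, 72, 82, 97, 107, 107, 109, 114, 117, 117, 114, 88, 48, 51, 47, 63, 89, 93, 92, 90, 107, 127, 129, 129]
207 [98, 98, 94, 71, 35, 47, 77, 98, 95, 99, 122, 126, 125, 124, 123, 124, 126, 128, 129, 124, 99, 63, 59, 60, 61, 75, 92, 95, 90, 104, 127, 129, 129]
210 [99, 98, 95, 77, 46, 54, 64, 51, 57, 92, 121, 125, 126, 126, 124, 124, 125, 128, 129, 127, 111, 79, 51, 47, 51, 72, 93, 94, 90, 85, 103, 127, 129]
213 [98, 98, 97, 83, 52, 37, 41, 44, 49, 71, 105, 123, 125, 126, 125, 124, 125, 127, 129, 128, 124, 94, 46, 45, 45, 67, 93, 96, 96, 90, 103, 126, 129]
216 [101, 101, 100, 97, 76, 39, 50, 59, 51, 64, 99, 121, 125, 125, 126, 126, 126, 127, 129, 130, 127, 118, 87, 47, 48, 56, 75, 93, 96, 89, 92, 114, 128]
219 [99, 99, 99, 98, 83, 52, 45, 51, 50, 72, 106, 124, 125, 126, 127, 126, 124, 126, 128, 130, 129, 127, 119, 88, 46, 44, 52, 75, 93, 93, 89, 106, 127]
222 [101, 100, 99, 99, 90, 63, 33, 35, 52, 87, 117, 124, 124, 125, 126, 127, 126, 126, 129, 130, 130, 129, 129, 122, 90, 46, 49, 66, 89, 101, 94, 105, 127]
225 [109, 111, 114, 110, 101, 78, 42, 37, 55, 92, 120, 122, 122, 121, 123, 124, 111, 95, 88, 72, 62, 56, 57, 61, 62, 51, 33, 27, 31, 50, 72, 77, 93]
[[657.1, -53.1], [650.7, -53.1], [644.3, -53.1], [637.9, -53.1], [631.5, -53.1], [625.2, -53.1], [618.8, -53.1], [612.4, -53.1]] [[ 0.0116825  -2.11458593  0.        ]]
```

Call:
play_rows(
  commands=[
    {"x": 0, "y": 0, "z": 0.008, "wx": 0, "wy": 0, "wz": -0.3, "grip": 0.15},
    {"x": 0, "y": 0, "z": 0.008, "wx": 0, "wy": 0, "wz": 0, "grip": 0.15},
    {"x": -0.008, "y": 0, "z": 0, "wx": 0, "wy": 0, "wz": 0, "grip": 0.15},
    {"x": -0.008, "y": 0, "z": 0, "wx": 0, "wy": 0, "wz": 0, "grip": 0.15},
    {"x": -0.008, "y": 0, "z": 0, "wx": 0, "wy": 0, "wz": 0, "grip": 0.15},
    {"x": -0.008, "y": 0, "z": 0, "wx": 0, "wy": 0, "wz": 0, "grip": 0.15},
    {"x": -0.008, "y": 0, "z": 0, "wx": 0, "wy": 0, "wz": 0, "grip": 0.15},
    {"x": 0, "y": 0, "z": 0, "wx": 0, "wy": 0, "wz": 0, "grip": 0.15},
  ],
)

```text
clock: 6.58
eef_pos: [508.6, -101.1, 66.4]
eef_rot: [-3.142, 0.0, -3.021]
wrist_force: [-0.3, 0.3, -0.9]
finger_gap: 22.2
```

```bash
python3 look.py 2
```

```text
t 6.575 pos [ 508.57 -101.08   66.39] rot [-1.8000e+02  1.0000e-02 -1.7308e+02] gap 22.2 F [-0.25  0.33 -0.9 ] M [0.006 0.082 0.015]
 wz 0.12  shift after turn (mm) [ 40.   -0.5 -18.6]  shift now [ 40.   -0.4 -18.6]
```

View pics/top2.png

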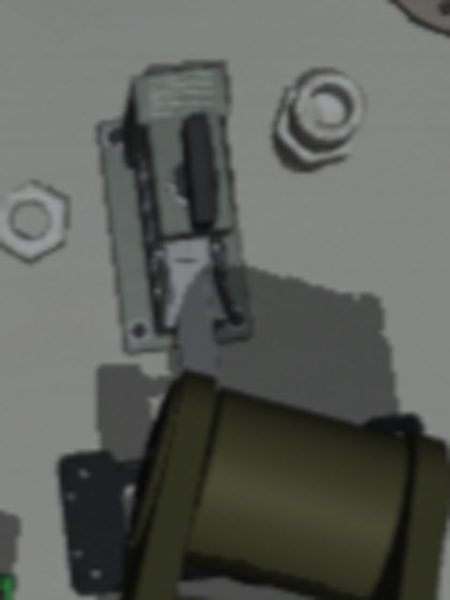

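View pics/scene2.png

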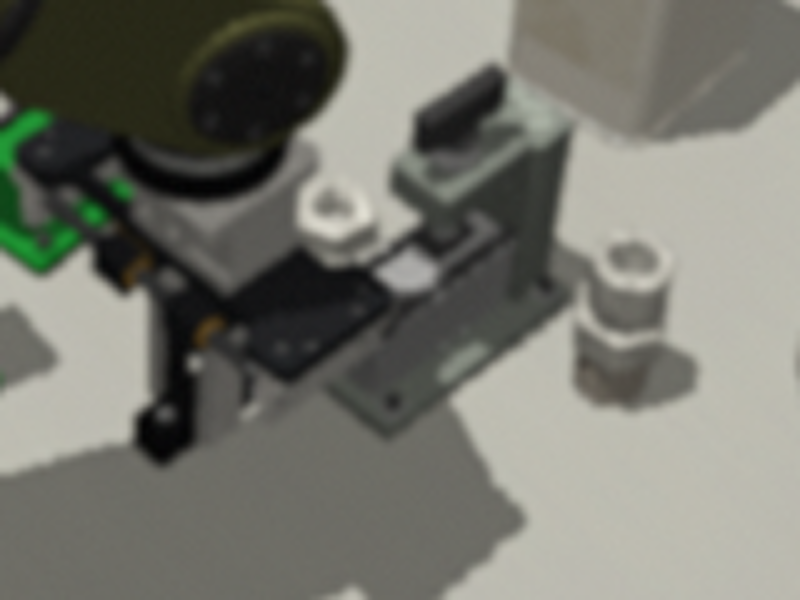

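The blade tip is inside the lane and centred, at about (187,262) in the top crop.

Call:
play_rows(
  commands=[
    {"x": -0.008, "y": -0.0005, "z": 0.0005, "wx": 0, "wy": 0, "wz": 0, "grip": 0.15},
    {"x": -0.008, "y": 0, "z": 0, "wx": 0, "wy": 0, "wz": 0, "grip": 0.15},
    {"x": -0.008, "y": 0, "z": 0, "wx": 0, "wy": 0, "wz": 0, "grip": 0.15},
    {"x": -0.008, "y": 0, "z": 0, "wx": 0, "wy": 0, "wz": 0, "grip": 0.15},
    {"x": -0.008, "y": 0, "z": 0, "wx": 0, "wy": 0, "wz": 0, "grip": 0.15},
    {"x": -0.008, "y": 0, "z": 0, "wx": 0, "wy": 0, "wz": 0, "grip": 0.15},
    {"x": -0.008, "y": 0, "z": 0, "wx": 0, "wy": 0, "wz": 0, "grip": 0.15},
    {"x": -0.008, "y": 0, "z": 0, "wx": 0, "wy": 0, "wz": 0, "grip": 0.15},
    {"x": -0.004, "y": 0, "z": 0, "wx": 0, "wy": 0, "wz": 0, "grip": 0.15},
    {"x": 0, "y": 0, "z": 0, "wx": 0, "wy": 0, "wz": 0, "grip": 0.15},
  ],
)

```text
clock: 7.92
eef_pos: [574.4, -93.7, 65.2]
eef_rot: [3.141, -0.004, -3.021]
wrist_force: [-10.0, -1.6, 1.1]
finger_gap: 21.8
```

```bash
python3 -c "
from h import *
go(583.1,-92.8,186.9,65)"
```

```text
t 7.925 pos [574.36 -93.67  65.19] rot [ 179.96   -0.25 -173.1 ] gap 21.8 F [-9.96 -1.63  1.06] M [-0.333  1.76  -0.107]
 wz -0.0  shift after turn (mm) [-8.8 -0.2  0.2]  shift now [-8.8 -0.2  0.1]
```

```bash
python3 look.py 3; python3 -c "
import numpy as np
from h import *
for n in ('top','scene'):
  t=np.load(n+'3.npz');C=cloud(n,t['d']);H=C[...,2]
  m=(abs(H-24-60)<3)&(C[...,0]>530)&(C[...,0]<625)&(abs(C[...,1]+92)<20); print(n,m.sum(), C[m][:,0].max() if m.any() else 0)
"
```

```text
t 7.925 pos [574.36 -93.67  65.19] rot [ 179.96   -0.25 -173.1 ] gap 21.8 F [-9.96 -1.63  1.06] M [-0.333  1.76  -0.107]
 wz 0.1  shift after turn (mm) [ 1.062e+02 -1.000e-01 -1.980e+01]  shift now [ 1.063e+02  1.000e-01 -1.930e+01]
top 5 548.0258392469143
scene 111 600.7387180189413
```

View pics/top3.png

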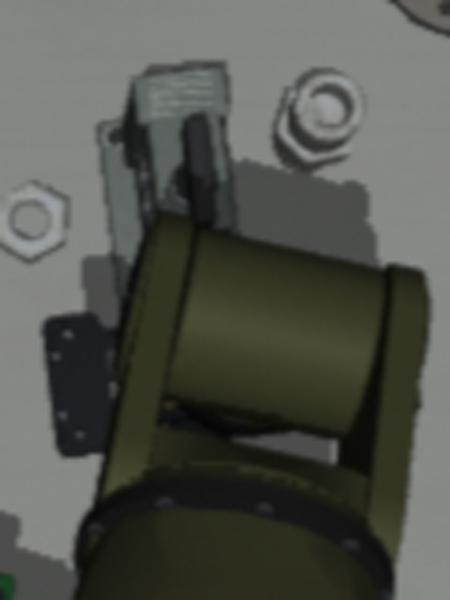

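View pics/scene3.png

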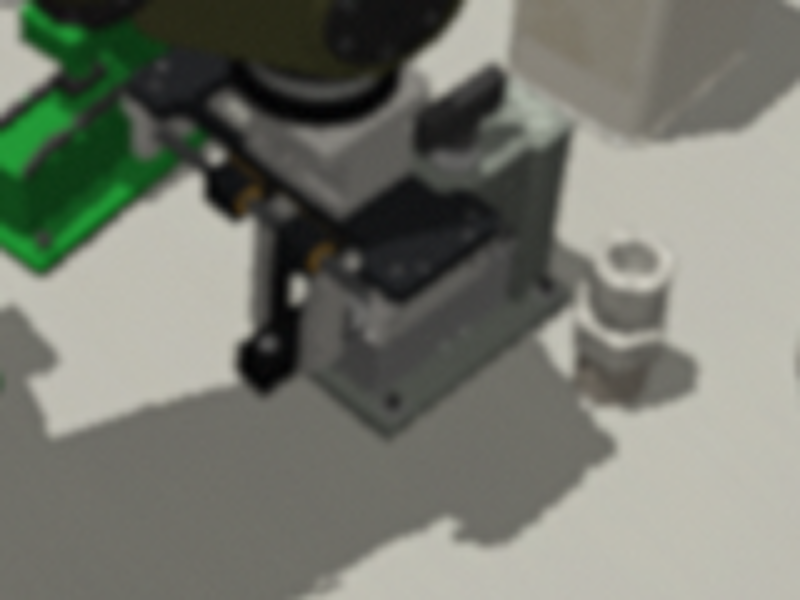

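```bash
python3 - <<'E'
from h import *
t=np.load('scene3.npz');C=cloud('scene',t['d'])
a=np.radians(6.8);
for uv in((420,190),(490,220),(400,295),(350,250),(410,240),(355,340),(340,310),(265,370),(370,300),(375,320),(385,330),(440,290)):
    u=int(290+uv[0]/5);v=int(200+uv[1]/5);P=C[v,u]; q=P[:2]-[672.5,-82.5]
    print(uv,P.round(0), "own",(q[0]*np.cos(a)+q[1]*np.sin(a)).round(0),(-q[0]*np.sin(a)+q[1]*np.cos(a)).round(0))
m=(C[...,2]>140)&(C[...,2]<200)&(abs(C[...,0]-600)<60)&(abs(C[...,1]+110)<100)
P=C[m];q=P[:,:2]-[672.5,-82.5];ox=q[:,0]*np.cos(a)+q[:,1]*np.sin(a);oy=-q[:,0]*np.sin(a)+q[:,1]*np.cos(a)
for z in range(140,200,6):
    k=(P[:,2]>=z)&(P[:,2]<z+6)&(ox<-32); print(z,k.sum(),ox[k].max().round(0) if k.any() else '',oy[k].min().round() if k.any() else '')
E
```

```text
(420, 190) [ 599. -144.  206.] own -81.0 -52.0
(490, 220) [ 611. -177.  207.] own -72.0 -86.0
(400, 295) [ 553. -186.  204.] own -131.0 -88.0
(350, 250) [ 576. -127.  165.] own -101.0 -33.0
(410, 240) [ 576. -164.  205.] own -105.0 -70.0
(355, 340) [613. -97.  48.] own -61.0 -7.0
(340, 310) [ 584. -115.  107.] own -91.0 -22.0
(265, 370) [ 545. -109.   84.] own -129.0 -11.0
(370, 300) [ 549. -172.  191.] own -133.0 -74.0
(375, 320) [ 549. -177.  182.] own -134.0 -79.0
(385, 330) [ 557. -175.  169.] own -126.0 -78.0
(440, 290) [ 590. -172.  171.] own -92.0 -80.0
140 12 -92.0 -23.0
146 5 -93.0 12.0
152 8 -93.0 12.0
158 16 -74.0 -80.0
164 68 -69.0 -81.0
170 91 -66.0 -82.0
176 130 -87.0 -81.0
182 137 -65.0 -86.0
188 58 -66.0 -87.0
194 94 -73.0 -89.0
```

```bash
python3 - <<'E'
from h import *
t=np.load('top2.npz');g=t['p'].astype(int).sum(2)/3
for v in range(203,218): print(v,g[v,341:360].astype(int).tolist(),ray('top',[[350,v]],64.5)[0,:2].round(1))
C=cloud('top',t['d'])
print(C[203:218,350].round(1).tolist())
# column back / side from scene0 : points with height between 70..100 & own y ~ -20
t=np.load('scene0.npz');C=cloud('scene',t['d']);a=np.radians(6.8)
q=C[...,:2]-[672.5,-83.5];ox=q[...,0]*np.cos(a)+q[...,1]*np.sin(a);oy=-q[...,0]*np.sin(a)+q[...,1]*np.cos(a)
m=(C[...,2]>72)&(C[...,2]<100)&(abs(ox)<90)&(abs(oy)<26); print(m.sum(),np.percentile(ox[m],[0,5,10,25,50,90,100]).round(1))
v,u=np.where(m)
for a_,b in list(zip(v,u))[::6]: print((b,a_),ox[a_,b].round(),oy[a_,b].round(),C[a_,b,2].round())
E
```

```text
203 [41, 34, 39, 46, 47, 45, 46, 46, 45, 51, 64, 72, 74, 78, 68, 41, 43, 43, 62] [658.7 -84.5]
204 [41, 44, 55, 69, 73, 83, 99, 109, 109, 110, 116, 120, 119, 116, 90, 48, 52, 48, 65] [656.6 -84.5]
205 [44, 50, 70, 98, 114, 118, 122, 124, 124, 125, 127, 129, 129, 125, 96, 73, 90, 72, 55] [654.5 -84.5]
206 [51, 61, 72, 98, 123, 126, 128, 126, 125, 125, 128, 130, 130, 126, 98, 73, 85, 70, 54] [652.3 -84.5]
207 [79, 99, 96, 101, 124, 128, 128, 126, 125, 126, 129, 131, 130, 125, 101, 64, 60, 60, 63] [650.2 -84.5]
208 [71, 83, 87, 102, 123, 125, 124, 123, 120, 121, 125, 129, 130, 126, 103, 64, 51, 60, 66] [648.1 -84.5]
209 [73, 59, 68, 97, 121, 115, 99, 93, 86, 86, 98, 115, 125, 123, 108, 76, 52, 54, 60] [646.  -84.4]
210 [65, 52, 57, 87, 120, 130, 127, 123, 119, 119, 123, 127, 128, 115, 92, 74, 50, 48, 51] [643.8 -84.4]
211 [65, 47, 51, 71, 107, 129, 132, 132, 130, 130, 131, 129, 114, 89, 74, 61, 36, 39, 48] [641.7 -84.4]
212 [51, 43, 48, 61, 99, 129, 131, 132, 131, 131, 129, 114, 91, 72, 65, 55, 28, 30, 35] [639.6 -84.4]
213 [41, 45, 50, 62, 102, 130, 131, 132, 131, 130, 116, 91, 81, 75,
[... 1230 characters left out ...]
0 88.0
(np.int64(389), np.int64(241)) 38.0 -6.0 77.0
(np.int64(395), np.int64(241)) 42.0 -22.0 86.0
(np.int64(401), np.int64(241)) 63.0 -25.0 73.0
(np.int64(394), np.int64(242)) 38.0 -22.0 85.0
(np.int64(400), np.int64(242)) 59.0 -25.0 72.0
(np.int64(396), np.int64(243)) 45.0 -23.0 77.0
(np.int64(393), np.int64(244)) 38.0 -19.0 75.0
(np.int64(381), np.int64(245)) 11.0 -3.0 78.0
(np.int64(375), np.int64(246)) -4.0 3.0 80.0
(np.int64(372), np.int64(247)) -7.0 10.0 73.0
(np.int64(378), np.int64(247)) -0.0 -3.0 79.0
(np.int64(373), np.int64(248)) -9.0 5.0 75.0
(np.int64(379), np.int64(248)) 1.0 -6.0 77.0
(np.int64(378), np.int64(249)) -1.0 -5.0 73.0
(np.int64(377), np.int64(250)) -11.0 -9.0 80.0
```

Call:
play_rows(
  commands=[
    {"x": 0.001, "y": 0, "z": 0, "wx": 0, "wy": 0, "wz": 0, "grip": 0.15},
    {"x": 0, "y": 0, "z": 0, "wx": 0, "wy": 0, "wz": 0, "grip": 0.15},
    {"x": 0, "y": 0, "z": 0, "wx": 0, "wy": 0, "wz": 0, "grip": 0.3},
    {"x": 0, "y": 0, "z": 0, "wx": 0, "wy": 0, "wz": 0, "grip": 0.45},
    {"x": 0, "y": 0, "z": 0, "wx": 0, "wy": 0, "wz": 0, "grip": 0.45},
    {"x": 0, "y": 0, "z": -0.03, "wx": 0, "wy": 0, "wz": 0, "grip": 0.45},
    {"x": 0, "y": 0, "z": -0.05, "wx": 0, "wy": 0, "wz": 0, "grip": 0.45},
    {"x": 0, "y": 0, "z": -0.05, "wx": 0, "wy": 0, "wz": 0, "grip": 0.45},
    {"x": 0, "y": 0, "z": 0, "wx": 0, "wy": 0, "wz": 0, "grip": 0.45},
  ],
)

```text
clock: 9.15
eef_pos: [576.2, -93.9, 200.1]
eef_rot: [-3.139, 0.007, -3.021]
wrist_force: [0.1, -0.5, 0.4]
finger_gap: 42.5
```

```bash
python3 -c "
from h import *
go(675.2,-82.3,184.8,195)"; python3 look.py 4
```

```text
t 9.15 pos [576.19 -93.9  200.06] rot [-179.86    0.39 -173.09] gap 42.5 F [ 0.06 -0.48  0.4 ] M [ 0.059  0.037 -0.026]
 wz 2.11  shift after turn (mm) [-99.6   3.3   5.1]  shift now [-99.6  -0.4   5.7]
t 9.15 pos [576.19 -93.9  200.06] rot [-179.86    0.39 -173.09] gap 42.5 F [ 0.06 -0.48  0.4 ] M [ 0.059  0.037 -0.026]
 wz 0.11  shift after turn (mm) [108.    0.4 115.1]  shift now [108.8   0.9 114.3]
```

View pics/scene4.png

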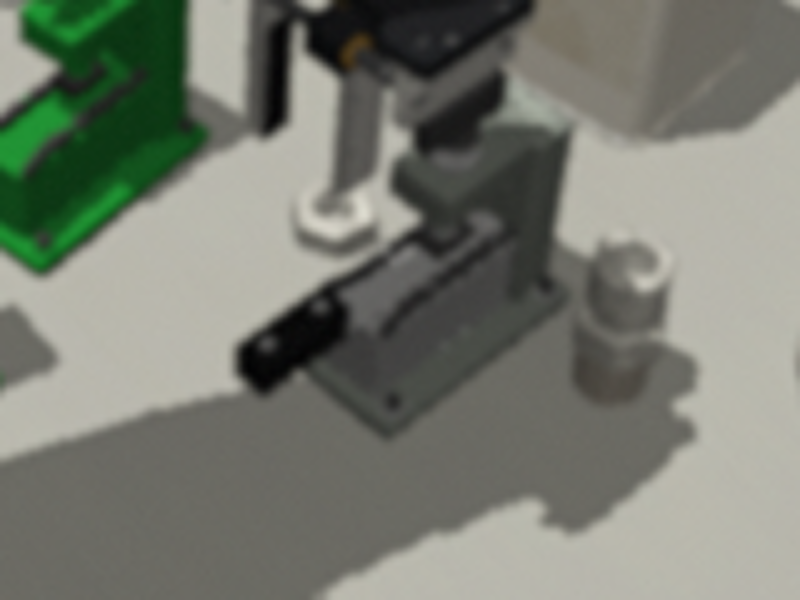

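The blade lies flat in the lane with its handle just clear of the anvil front, at about (290,345) in the scene crop. I'll go to the knob next.

Call:
play_rows(
  commands=[
    {"x": 0, "y": 0, "z": 0, "wx": 0, "wy": 0, "wz": 2.1, "grip": 0.45},
    {"x": -0.025, "y": 0.001, "z": 0, "wx": 0, "wy": 0, "wz": 0, "grip": 0.45},
    {"x": -0.03, "y": 0.001, "z": 0, "wx": 0, "wy": 0, "wz": 0, "grip": 0.4},
    {"x": -0.03, "y": 0.0013, "z": 0, "wx": 0, "wy": 0, "wz": 0, "grip": 0.35},
    {"x": -0.0146, "y": 0, "z": 0.005, "wx": 0, "wy": 0, "wz": 0, "grip": 0.35},
    {"x": 0, "y": 0, "z": 0, "wx": 0, "wy": 0, "wz": 0, "grip": 0.35},
    {"x": 0, "y": 0, "z": 0, "wx": 0, "wy": 0, "wz": 0, "grip": 0.35},
  ],
)

```text
clock: 10.12
eef_pos: [673.1, -82.1, 190.4]
eef_rot: [3.141, -0.001, -3.058]
wrist_force: [-0.2, -0.3, -0.5]
finger_gap: 32.8
```

```bash
python3 -c "
from h import *
go(675.2,-82.3,184.8,146)"
```

```text
t 10.125 pos [673.1  -82.07 190.43] rot [ 1.7999e+02 -6.0000e-02 -1.7524e+02] gap 32.8 F [-0.17 -0.25 -0.52] M [ 0.07   0.051 -0.009]
 wz -0.04  shift after turn (mm) [-2.1 -0.4 44.4]  shift now [-2.1 -0.4 44.4]
```

Call:
play_rows(
  commands=[
    {"x": -0.0021, "y": -0.0003, "z": 0.012, "wx": 0, "wy": 0, "wz": 0, "grip": 0.35},
    {"x": 0, "y": 0, "z": 0.012, "wx": 0, "wy": 0, "wz": 0, "grip": 0.35},
    {"x": 0, "y": 0, "z": 0.012, "wx": 0, "wy": 0, "wz": 0, "grip": 0.35},
    {"x": 0, "y": 0, "z": 0.008, "wx": 0, "wy": 0, "wz": 0, "grip": 0.35},
    {"x": 0, "y": 0, "z": 0, "wx": 0, "wy": 0, "wz": 0, "grip": 0.35},
  ],
)

```text
clock: 10.75
eef_pos: [675.5, -82.1, 146.2]
eef_rot: [3.141, -0.001, -3.058]
wrist_force: [0.5, -0.7, 0.5]
finger_gap: 32.9
```

```bash
python3 -c "
from h import *
go(675.2,-82.3,184.8,146)"; python3 look.py 5
```

```text
t 10.75 pos [675.51 -82.11 146.15] rot [ 1.7998e+02 -7.0000e-02 -1.7520e+02] gap 32.9 F [ 0.52 -0.65  0.51] M [ 0.064 -0.049  0.005]
 wz 0.0  shift after turn (mm) [ 0.3 -0.2  0.2]  shift now [ 0.3 -0.2  0.2]
t 10.75 pos [675.51 -82.11 146.15] rot [ 1.7998e+02 -7.0000e-02 -1.7520e+02] gap 32.9 F [ 0.52 -0.65  0.51] M [ 0.064 -0.049  0.005]
 wz -2.0  shift after turn (mm) [208.    0.4  61.2]  shift now [207.8  -6.8  61.4]
```

View pics/scene5.png

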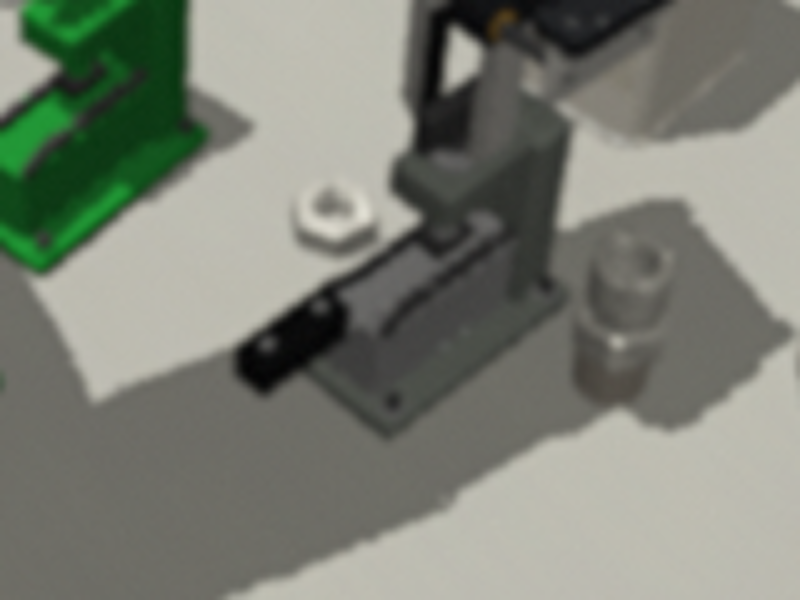

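```bash
python3 -c "
from h import *
t=np.load('top0.npz');C=cloud('top',t['d']);m=C[30:130,270:340];print(m[...,2].max(), [m[m[...,2]>100][:,i].min() for i in (0,1)],[m[m[...,2]>100][:,i].max() for i in (0,1)])"
```

```text
1068.508332889462 [np.float64(492.8261196667532), np.float64(-45.63295658173091)] [np.float64(965.5790699028804), np.float64(68.20781846049572)]
```

Call:
play_rows(
  commands=[
    {"x": 0, "y": 0, "z": 0, "wx": 0, "wy": 0, "wz": 0, "grip": 0.25},
    {"x": 0, "y": 0, "z": 0, "wx": 0, "wy": 0, "wz": 0, "grip": 0.15},
    {"x": 0, "y": 0, "z": 0, "wx": 0, "wy": 0, "wz": 0, "grip": 0.1},
    {"x": 0, "y": 0, "z": 0, "wx": 0, "wy": 0, "wz": 0, "grip": 0.05},
    {"x": 0, "y": 0, "z": 0, "wx": 0, "wy": 0, "wz": 0, "grip": 0.05},
    {"x": 0, "y": 0, "z": 0, "wx": 0, "wy": 0, "wz": 0, "grip": 0.05},
  ],
  squeeze=40,
)

```text
clock: 11.6
eef_pos: [676.4, -82.5, 148.3]
eef_rot: [-3.14, 0.002, -3.058]
wrist_force: [1.7, -2.6, 6.4]
finger_gap: 11.3
```

```bash
python3 -c "
from h import *
go(675.2,-82.3,184.8,146)"
```

```text
t 11.6 pos [676.39 -82.53 148.32] rot [-1.7994e+02  1.4000e-01 -1.7520e+02] gap 11.3 F [ 1.68 -2.65  6.4 ] M [-0.296 -0.062  0.13 ]
 wz 0.0  shift after turn (mm) [1.2 0.3 2.3]  shift now [1.2 0.3 2.3]
```

Call:
play_rows(
  commands=[
    {"x": 0, "y": 0, "z": 0, "wx": 0, "wy": 0, "wz": 1.5, "grip": 0.05},
    {"x": 0, "y": 0, "z": 0, "wx": 0, "wy": 0, "wz": 1.5, "grip": 0.05},
    {"x": 0, "y": 0, "z": 0, "wx": 0, "wy": 0, "wz": 1.5, "grip": 0.05},
    {"x": 0, "y": 0, "z": 0, "wx": 0, "wy": 0, "wz": 1.5, "grip": 0.05},
  ],
)

```text
clock: 12.1
eef_pos: [676.4, -82.5, 148.3]
eef_rot: [-3.141, 0.002, 3.12]
wrist_force: [0.4, -2.4, 5.7]
finger_gap: 11.7
```

```bash
cat > m.py <<'E'
from h import *
s=manip.read_state(); y=np.degrees(s["eef_rot"][2])%360
print("t",s["clock"],"turned",round(184.8-y,2),"yaw",y.round(2),"Mz",s["moment"].round(3),"F",s["wrist_force"].round(2),"pos",s["eef_pos"].round(2),"gap",round(s["finger_gap"],2),"eff6",s["effort"][3:].round(3),"qd6",s["qd"][5].round(3))
E
python3 m.py
```

```text
t 12.1 turned 6.05 yaw 178.75 Mz [-0.222 -0.142  0.171] F [ 0.43 -2.44  5.69] pos [676.38 -82.47 148.31] gap 11.74 eff6 [ 0.339  0.263 -0.249] qd6 0.207
```

Call:
play_rows(
  commands=[
    {"x": 0, "y": 0, "z": 0, "wx": 0, "wy": 0, "wz": 1.5, "grip": 0.05},
    {"x": 0, "y": 0, "z": 0, "wx": 0, "wy": 0, "wz": 1.5, "grip": 0.05},
  ],
)

```text
clock: 12.35
eef_pos: [676.4, -82.4, 148.3]
eef_rot: [-3.141, 0.003, 3.068]
wrist_force: [0.5, -1.1, 5.6]
finger_gap: 11.5
```

```bash
python3 m.py
```

```text
t 12.35 turned 9.04 yaw 175.76 Mz [-0.168 -0.159  0.218] F [ 0.46 -1.13  5.58] pos [676.4  -82.42 148.33] gap 11.52 eff6 [ 0.287  0.258 -0.249] qd6 0.208
```

Call:
play_rows(
  commands=[
    {"x": 0, "y": 0, "z": 0, "wx": 0, "wy": 0, "wz": 1.5, "grip": 0.05},
    {"x": 0, "y": 0, "z": 0, "wx": 0, "wy": 0, "wz": 1.5, "grip": 0.05},
  ],
)

```text
clock: 12.6
eef_pos: [676.4, -82.4, 148.3]
eef_rot: [-3.141, 0.003, 3.015]
wrist_force: [1.1, -1.7, 5.6]
finger_gap: 11.7
```

```bash
python3 m.py
```

```text
t 12.6 turned 12.04 yaw 172.76 Mz [-0.13  -0.152  0.128] F [ 1.05 -1.65  5.6 ] pos [676.38 -82.38 148.29] gap 11.73 eff6 [ 0.235  0.259 -0.248] qd6 0.208
```

Call:
play_rows(
  commands=[
    {"x": 0, "y": 0, "z": 0, "wx": 0, "wy": 0, "wz": 1.5, "grip": 0.05},
    {"x": 0, "y": 0, "z": 0, "wx": 0, "wy": 0, "wz": 1.5, "grip": 0.05},
  ],
)

```text
clock: 12.85
eef_pos: [676.4, -82.4, 148.3]
eef_rot: [-3.141, 0.003, 2.963]
wrist_force: [0.1, -1.4, 5.2]
finger_gap: 11.8
```

```bash
python3 m.py
```

```text
t 12.85 turned 15.04 yaw 169.76 Mz [-0.081 -0.094  0.245] F [ 0.06 -1.38  5.16] pos [676.4  -82.36 148.32] gap 11.82 eff6 [ 0.183  0.265 -0.248] qd6 0.208
```

Call:
play_rows(
  commands=[
    {"x": 0, "y": 0, "z": 0, "wx": 0, "wy": 0, "wz": 1.5, "grip": 0.05},
    {"x": 0, "y": 0, "z": 0, "wx": 0, "wy": 0, "wz": 1.5, "grip": 0.05},
    {"x": 0, "y": 0, "z": 0, "wx": 0, "wy": 0, "wz": 1.5, "grip": 0.05},
  ],
)

```text
clock: 13.22
eef_pos: [676.4, -82.3, 148.3]
eef_rot: [3.141, 0.003, 2.884]
wrist_force: [0.8, -1.3, 5.1]
finger_gap: 11.8
```

```bash
python3 m.py
```

```text
t 13.225 turned 19.54 yaw 165.26 Mz [-0.069 -0.129  0.228] F [ 0.8  -1.27  5.11] pos [676.41 -82.26 148.33] gap 11.78 eff6 [ 0.104  0.283 -0.248] qd6 0.208
```

Call:
play_rows(
  commands=[
    {"x": 0, "y": 0, "z": 0, "wx": 0, "wy": 0, "wz": 1.5, "grip": 0.05},
    {"x": 0, "y": 0, "z": 0, "wx": 0, "wy": 0, "wz": 1.5, "grip": 0.05},
    {"x": 0, "y": 0, "z": 0, "wx": 0, "wy": 0, "wz": 1.5, "grip": 0.05},
  ],
)

```text
clock: 13.6
eef_pos: [676.4, -82.2, 148.3]
eef_rot: [3.141, 0.003, 2.806]
wrist_force: [2.0, 0.3, 4.3]
finger_gap: 12.0
```

```bash
python3 m.py
```

```text
t 13.6 turned 24.04 yaw 160.76 Mz [-0.005 -0.135  0.203] F [2.01 0.3  4.31] pos [676.42 -82.22 148.34] gap 11.98 eff6 [ 0.026  0.312 -0.247] qd6 0.208
```

Call:
play_rows(
  commands=[
    {"x": 0, "y": 0, "z": 0, "wx": 0, "wy": 0, "wz": 1.5, "grip": 0.05},
    {"x": 0, "y": 0, "z": 0, "wx": 0, "wy": 0, "wz": 1.5, "grip": 0.05},
    {"x": 0, "y": 0, "z": 0, "wx": 0, "wy": 0, "wz": 1.5, "grip": 0.05},
  ],
)

```text
clock: 13.98
eef_pos: [676.4, -82.2, 148.3]
eef_rot: [3.141, 0.003, 2.727]
wrist_force: [1.5, -0.0, 5.4]
finger_gap: 12.0
```

```bash
python3 m.py
```

```text
t 13.975 turned 28.53 yaw 156.27 Mz [-0.013 -0.238  0.191] F [ 1.51 -0.    5.39] pos [676.45 -82.16 148.31] gap 12.01 eff6 [-0.051  0.353 -0.247] qd6 0.209
```

Call:
play_rows(
  commands=[
    {"x": 0, "y": 0, "z": 0, "wx": 0, "wy": 0, "wz": 1.5, "grip": 0.05},
    {"x": 0, "y": 0, "z": 0, "wx": 0, "wy": 0, "wz": 1.5, "grip": 0.05},
    {"x": 0, "y": 0, "z": 0, "wx": 0, "wy": 0, "wz": 1.5, "grip": 0.05},
  ],
)

```text
clock: 14.35
eef_pos: [676.5, -82.1, 148.3]
eef_rot: [3.141, 0.003, 2.649]
wrist_force: [2.0, 0.4, 4.5]
finger_gap: 12.1
```

```bash
python3 m.py
```

```text
t 14.35 turned 33.03 yaw 151.77 Mz [ 0.07  -0.226  0.232] F [1.99 0.38 4.51] pos [676.48 -82.11 148.3 ] gap 12.12 eff6 [-0.116  0.405 -0.218] qd6 0.207
```

Call:
play_rows(
  commands=[
    {"x": 0, "y": 0, "z": 0, "wx": 0, "wy": 0, "wz": 1.5, "grip": 0.05},
  ],
)

```text
clock: 14.48
eef_pos: [676.5, -82.1, 148.3]
eef_rot: [3.14, 0.003, 2.623]
wrist_force: [1.6, 0.8, 5.7]
finger_gap: 11.7
```

```bash
python3 m.py
```

```text
t 14.475 turned 34.52 yaw 150.28 Mz [ 0.189 -0.287  0.207] F [1.57 0.81 5.7 ] pos [676.51 -82.06 148.31] gap 11.65 eff6 [-0.137  0.425 -0.209] qd6 0.208
```

Call:
play_rows(
  commands=[
    {"x": 0, "y": 0, "z": 0, "wx": 0, "wy": 0, "wz": 1.5, "grip": 0.05},
  ],
)

```text
clock: 14.6
eef_pos: [676.5, -82.0, 148.3]
eef_rot: [3.14, 0.003, 2.597]
wrist_force: [0.4, 0.3, 5.9]
finger_gap: 11.9
```

```bash
python3 m.py
```

```text
t 14.6 turned 36.02 yaw 148.78 Mz [ 0.068 -0.314  0.212] F [0.44 0.28 5.88] pos [676.5  -82.04 148.32] gap 11.92 eff6 [-0.157  0.446 -0.199] qd6 0.208
```

Call:
play_rows(
  commands=[
    {"x": 0, "y": 0, "z": 0, "wx": 0, "wy": 0, "wz": 1.5, "grip": 0.05},
  ],
)

```text
clock: 14.72
eef_pos: [676.5, -82.0, 148.3]
eef_rot: [3.14, 0.003, 2.57]
wrist_force: [1.9, 0.2, 5.3]
finger_gap: 12.0
```

```bash
python3 m.py
```

```text
t 14.725 turned 37.52 yaw 147.28 Mz [ 0.084 -0.286  0.227] F [1.86 0.23 5.25] pos [676.53 -82.03 148.31] gap 11.96 eff6 [-0.177  0.468 -0.19 ] qd6 0.208
```

Call:
play_rows(
  commands=[
    {"x": 0, "y": 0, "z": 0, "wx": 0, "wy": 0, "wz": 1.5, "grip": 0.05},
  ],
)

```text
clock: 14.85
eef_pos: [676.5, -82.0, 148.3]
eef_rot: [3.14, 0.002, 2.544]
wrist_force: [2.3, 0.5, 5.0]
finger_gap: 12.0
```

```bash
python3 m.py
```

```text
t 14.85 turned 39.02 yaw 145.78 Mz [ 0.121 -0.359  0.301] F [2.28 0.54 5.02] pos [676.53 -82.05 148.29] gap 11.99 eff6 [-0.197  0.491 -0.181] qd6 0.208
```

Call:
play_rows(
  commands=[
    {"x": 0, "y": 0, "z": 0, "wx": 0, "wy": 0, "wz": 1.0, "grip": 0.05},
  ],
)

```text
clock: 14.98
eef_pos: [676.5, -82.0, 148.3]
eef_rot: [3.14, 0.002, 2.527]
wrist_force: [1.9, 0.7, 5.2]
finger_gap: 11.9
```

```bash
python3 m.py
```

```text
t 14.975 turned 40.01 yaw 144.79 Mz [ 0.154 -0.383  0.229] F [1.93 0.7  5.23] pos [676.54 -81.98 148.32] gap 11.93 eff6 [-0.204  0.503  0.048] qd6 0.136
```

Call:
play_rows(
  commands=[
    {"x": 0, "y": 0, "z": 0, "wx": 0, "wy": 0, "wz": 1.0, "grip": 0.05},
  ],
)

```text
clock: 15.1
eef_pos: [676.6, -81.9, 148.3]
eef_rot: [3.14, 0.002, 2.51]
wrist_force: [2.8, -0.1, 5.2]
finger_gap: 11.6
```

```bash
python3 m.py
```

```text
t 15.1 turned 41.0 yaw 143.8 Mz [ 0.069 -0.38   0.283] F [ 2.83 -0.07  5.2 ] pos [676.55 -81.95 148.3 ] gap 11.62 eff6 [-0.218  0.52  -0.02 ] qd6 0.14
```

Call:
play_rows(
  commands=[
    {"x": 0, "y": 0, "z": 0, "wx": 0, "wy": 0, "wz": 1.2, "grip": 0.05},
    {"x": 0, "y": 0, "z": 0, "wx": 0, "wy": 0, "wz": 1.2, "grip": 0.05},
    {"x": 0, "y": 0, "z": 0, "wx": 0, "wy": 0, "wz": 0, "grip": 0.05},
  ],
)

```text
clock: 15.48
eef_pos: [676.6, -81.9, 148.3]
eef_rot: [3.14, 0.002, 2.468]
wrist_force: [2.9, 1.5, 5.2]
finger_gap: 11.9
```

```bash
python3 m.py
```

```text
t 15.475 turned 43.38 yaw 141.42 Mz [ 0.146 -0.317  0.266] F [2.94 1.5  5.24] pos [676.56 -81.92 148.28] gap 11.9 eff6 [-0.256  0.553  0.411] qd6 -0.008
```

Call:
play_rows(
  commands=[
    {"x": 0, "y": 0, "z": 0, "wx": 0, "wy": 0, "wz": 0, "grip": 0.15},
    {"x": 0, "y": 0, "z": 0, "wx": 0, "wy": 0, "wz": 0, "grip": 0.3},
    {"x": 0, "y": 0, "z": 0, "wx": 0, "wy": 0, "wz": 0, "grip": 0.3},
    {"x": 0, "y": 0, "z": -0.02, "wx": 0, "wy": 0, "wz": 0, "grip": 0.3},
    {"x": 0, "y": 0, "z": -0.04, "wx": 0, "wy": 0, "wz": 0, "grip": 0.3},
    {"x": 0, "y": 0, "z": -0.04, "wx": 0, "wy": 0, "wz": 0, "grip": 0.3},
    {"x": 0.02, "y": 0.02, "z": 0, "wx": 0, "wy": 0, "wz": 0, "grip": 0.3},
    {"x": 0.03, "y": 0.03, "z": 0, "wx": 0, "wy": 0, "wz": 0, "grip": 0.3},
    {"x": 0.04, "y": 0.04, "z": 0, "wx": 0, "wy": 0, "wz": 0, "grip": 0.3},
    {"x": 0.04, "y": 0.04, "z": 0, "wx": 0, "wy": 0, "wz": 0, "grip": 0.3},
    {"x": 0.04, "y": 0.04, "z": 0, "wx": 0, "wy": 0, "wz": 0, "grip": 0.3},
    {"x": 0.04, "y": 0.04, "z": 0, "wx": 0, "wy": 0, "wz": 0, "grip": 0.3},
    {"x": 0, "y": 0, "z": 0, "wx": 0, "wy": 0, "wz": 0, "grip": 0.3},
  ],
)

```text
clock: 17.1
eef_pos: [641.6, 216.7, 246.5]
eef_rot: [-3.141, -0.001, 2.473]
wrist_force: [1.0, -0.5, -0.1]
finger_gap: 27.9
```

```bash
python3 look.py 6; python3 - <<'E'
from h import *
for n in('top','scene'):
    C=cloud(n,np.load(n+'6.npz')['d']);H=C[...,2]
    m=(H>168)&(H<178)&(abs(C[...,0]-675)<35)&(abs(C[...,1]+82)<35);P=C[m]
    if len(P)>20:
        (c,(w,h),a)=cv2.minAreaRect(P[:,:2].astype(np.float32));print(n,"bar",len(P),c,(w,h),a)
    m=(H>80)&(H<88)&(C[...,0]>520)&(C[...,0]<615)&(abs(C[...,1]+94)<22);P=C[m]
    if len(P)>20: print(n,"handle",len(P),cv2.minAreaRect(P[:,:2].astype(np.float32)),np.median(P[:,2]))
E
```

```text
t 17.1 pos [641.64 216.73 246.49] rot [-1.7998e+02 -4.0000e-02  1.4166e+02] gap 27.9 F [ 1.01 -0.54 -0.13] M [-0.035 -0.003  0.029]
 wz -45.14  shift after turn (mm) [ 209.8 -300.3  161.5]  shift now [ -65.  -360.5  161.5]
top bar 184 (675.9493408203125, -81.2469253540039) (12.032074928283691, 55.782379150390625) 52.010990142822266
top handle 302 ((571.3967895507812, -92.56775665283203), (59.57652282714844, 22.23685646057129), 7.103086948394775) 84.23987700968411
scene bar 112 (675.80517578125, -82.76615905761719) (15.723189353942871, 54.2276496887207) 52.57809066772461
scene handle 174 ((571.2622680664062, -94.09678649902344), (60.54896545410156, 23.562894821166992), 7.021248817443848) 83.77162304212192
```

View pics/top6.png

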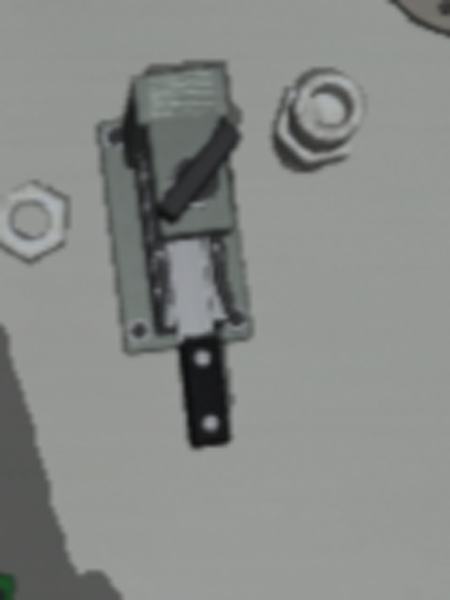

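View pics/scene6.png

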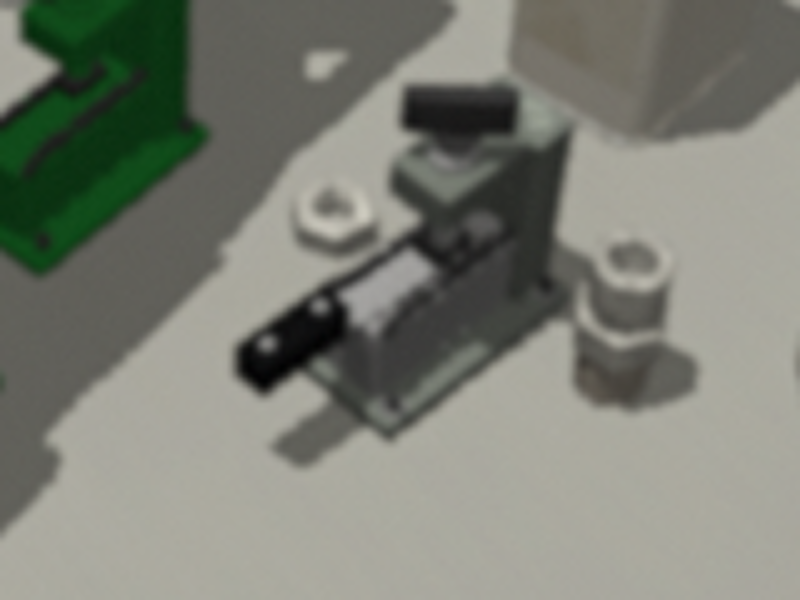

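The knob bar is now at about -38°, roughly 43° from its start, in both views. The handle lies at (571,-93) on the fixture's axis, which puts the tip at the stop. The nut and adapter are untouched and the hand is well clear, so I'll hand in.

```bash
python3 -c "
from cell import manip
print(manip.sign_off())"
```

```text
the job is handed in; nothing more can be done
None
```

The feeler blade is in the fixture gap against the back stop, with the shoe set to drag on it at an estimated 8 N. I let go, moved the hand clear and handed the job in at about 17 s.

- **Insertion:** I gripped the handle, slid the blade along the lane at anvil height and felt it meet the stop with about 10 N. I eased back slightly before letting go. My first estimate put the stop about 8 mm further in. The scene view showed the column face where the blade had stopped, so my assumed fixture origin was off.
- **Setting:** The joint-6 torque stayed flat for about 28.5° of clockwise turn. It then rose by about 0.36 N m per rad, close to the 0.37 expected from the shoe. I stopped at 43.4°, which is 0.26 rad past touch and the middle of the allowed range.
- **Last checks:** Both cameras show the bar turned by about 42–43°. The handle's position puts the tip within about 1 mm of the stop, with the blade lined up with the lane. The nut and hex adapter look undisturbed. The wrench was not in the last close-up pictures, but I did not work near it.
- **Limits:** I did not do a pull test, so the drag is inferred from the angle and torque. The wrist moment reading was noisy at about 0.27 N m near the end, against 0.30 expected. That alone would suggest about 6 N, still within the right range. The two cameras also disagreed by about 2 mm sideways, so I used the average.

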